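# Load a mortar prism into the bending jig and start the test

### The arm

A 7-joint arm with a two-finger parallel gripper is mounted at the origin on a cart in front of the work surface, level with it; the furniture and walls round the work are solid. World frame = base frame: x ahead of the robot, y to its left, z up, the work surface at z = 0. Lengths are in m, angles in rad, forces in N, time in s.
With the tool pointing down it reaches from about 0.35 to 0.9 m from the base axis. Payload 8.1 kg.
Tool frame: the origin (TCP) lies on the centre line of the jaws, within the pads' length; the fingertips stand 11 mm ahead of it and the grasp point (between the pads) lies 8 mm behind it (arm.nose_length is the distance from the TCP to the fingertips, in m); z points along the fingers, y is the line along which they close (so a half turn about z gives the same grasp; the last joint's range is limited). The gripper opens to 92 mm and grips with 3 to 60 N. Pads are 19 mm wide; open, the fingers measure 130 mm over their backs; the gripper's body (75 mm by 190 mm) begins 47 mm behind the grasp point.
Start: joints at [1.149, 0.434, 0.025, 1.573, -0.012, 1.134, -0.075], TCP at [0.196, -0.594, 0.238] pointing down, gripper open.
Joint ranges: [-2.62, 2.62], [-0.44, 2.09], [-1.27, 1.32], [0.08, 2.57], [-1.32, 4.46], [0.12, 2], [-2.74, 2.74]. Speed limits (rad/s): [2.22, 2.22, 3.01, 3.01, 3.14, 3.14, 3.14].

### API

Orientations are given as a rotation vector (axis times angle).
In Python, from cell import arm gives the robot as it stands.
- The arm moves only by the tool jog_arm, never from a script. Its argument "moves" is a list of rows, each a list of 4 numbers: the shift along the tool's x, y, z in m, then the turn about the tool's z in rad. In form: [[tx, ty, tz, spin], ...]. A call has 1 to 20 rows; each row is the pose to reach, as a shift and turn from the pose commanded when the call began, along the tool's axes at that moment; what a row does not reach only later rows make up. A row lasts 1/8 s, in which the tool goes at most 62.5 mm and 10.7 degrees, less where a joint would pass 70% of its speed; a pose out of reach is approached as far as the arm can. A call with a gripper value outside its range is refused whole. "hand" is the finger opening in m, from 0 to 0.0918, set as the call begins (left out, the last holds). The fingers move at their own pace and stop on an object; "newtons" is the grip in N (left out, the last holds). Time passes only in rows, so rows that repeat a pose let the fingers close. It gives the time, the measured TCP pose, the force, the opening and the grip force at its end, in the units of the state.
- arm.observe(): the state, without advancing time (a new reading comes with each control period).
- arm.get_image(name): name is "side" or "top" or "wrist"; returns a dict with "color" (384x512x3 uint8, red, green, blue), "z_map" (384x512 float32, m along the optical axis (not along the pixel's ray), 0 where there is no reading), "fx", "fy", "cx", "cy" (pixels), "rvec" (rotation vector, rad) and "tvec" (3), from world to camera coordinates, as OpenCV has them. Camera axes: x right, y down, z forward; pixel columns grow to the right and rows downward; lengths in m; the calibration is good to about 2 mm. The wrist camera is an equidistant fisheye: a pixel r from the principal point sees the ray r / f radians off the axis. A picture is of the moment at which its call begins.
- arm.sign_off(): hands the job in; it is judged then, once.
The state is a dict: "clock": time; "joints": joint angles; "dq": joint speeds; "joint_efforts": joint torques, N m; "position": TCP position; "ee_rot": TCP orientation; "force": force on the tool from outside, world axes, zero at the start; "ft_torque": the same for the moment, N m; "width": opening from 0.0 (shut) to 1.0 (fully open); "gripper_force": force on a finger pad.
Only numpy, scipy, OpenCV 4.12 (cv2) and the standard library are available. Lean on these libraries where they do the work, as an engineer would, in place of code of your own. Each camera call takes 0.05 s, during which the arm holds its last target. There are 200 camera calls.

### The job

Set up the bending test: slide the mortar prism off the jig's table onto the two support rollers, without lifting it, until it is back against both rear stops, square, with equal overhang at both ends. Then swing the loading arm down so that its nose rests on the prism, and only then press the flat start button on the small two-button box beside the jig fully in and let it go. Leave its mushroom stop button and the things standing around alone.

Things in the scene. Friction and masses are not known exactly. Their poses are not given: they have to be found in the camera images.
- jig: Fixed grey three-point bending jig on the light deck plate. Origin: underside of its base, below the middle of the two support rollers; x points away from the robot, y left, z up. The steel rollers (10 mm thick) lie along x at y = -50 and +50 mm, x -26 to +26 mm, tops at z = 60 mm. Hinge cheeks of the loading arm: x 50 to 80 mm, |y| under 26 mm, up to z = 124 mm.
- slide_table (a point): Middle of the top of the jig's flat aluminium table in front of the rollers, where the prism starts; 100 mm deep (jig x -130 to -30 mm), 260 mm wide (y -130 to +130 mm), its top at jig z = 62 mm, 2 mm above the rollers. A dark line scribed across it marks y = 0.
- stops (a point): Point midway between the faces of the two rear stop screws (10 mm across) at jig x = +20, z = 76 mm; the screws are at y = -68 and +68 mm and face the robot. The back of the prism comes against them.
- prism: The loose grey mortar prism on the jig's table, 40 x 160 x 40 mm (x, y, z), about 0.56 kg. Origin: centre of its underside; y runs along its length. Properly loaded its origin is at x = 0, y = 0, z = 60 mm of the jig with its y along the jig's y.
- load_arm (a joint): Hinge of the loading arm, rad: 0 = level, nose resting on a prism on the rollers; about 1.7 = parked upright, leaning slightly back (away from the robot), where it stays; down to -0.12 if no prism is there. Tipped forward below about 1.3 it sinks slowly by its own weight. Axis along the jig's y at jig x = 65, z = 116 mm.
- pull_handle (a point): Centre of the arm's cross handle, a 12 mm bar with two 17 mm black grips, 96 mm long along the jig's y, 115 mm from the hinge. The arm (24 mm wide, 16 mm thick) runs from its middle to the hinge. Parked, the handle is about 230 mm above the jig's underside; lowered it is at jig x = -50, z = 116 mm.
- load_nose (a point): Underside middle of the nose, a 10 mm steel roller 46 mm long under the arm; it comes to rest across the middle of the prism's top.
- station: Fixed push-button station, a grey box 86 x 150 x 50 mm (x, y, z) on the front strip of the bench, left or right of the jig. Origin: centre of its underside. Its top carries the start button at y = +36 mm and the mushroom stop button at y = -36 mm of the box.
- start (a joint): Travel of the start button, m: 0 = out, 0.006 = fully in; a spring of about 5 N pushes it out.
- start_top (a point): Centre of the top of the flat round start button, 28 mm across, grey, in a black housing.
- mushroom (a joint): Travel of the mushroom stop button, m: 0 = out, 0.006 = fully in.
- mushroom_top (a point): Centre of the top of the black mushroom stop button, 42 mm across.
- prism_2: The next prism, waiting, 40 x 160 x 40 mm, on the deck plate to the left of the jig. Origin: centre of its underside.
- dish: Tin dish, 94 mm across, 15 mm high, on the front strip of the bench on the side of the jig away from the station. Origin: centre of its underside.

How it is judged:
On the way, in this order (a step that is already met when the one before it is completed fails the run):
1. the prism lies on both rollers against the stops, square and with equal overhang, and is let go (x of prism in the frame of jig between -0.005 and 0.005 m and y of prism in the frame of jig between -0.006 and 0.006 m and z of prism in the frame of jig below 0.0615 m and angle between the y axis of prism and the y axis of jig, either way round below 0.05 rad and linear speed of prism below 0.01 m/s and contact force between the fingers and prism below 0.1 N), for 0.2 s.
2. the loading arm is down, its nose resting on the prism (value of joint load_arm between -0.03 and 0.03 rad and velocity of joint load_arm above -0.05 rad/s), for 0.2 s.
3. the start button is pressed fully in (value of joint start above 0.005 m).
At the end, for the whole second after the job is handed in: The prism rests on both rollers: within 5 mm of the stops, middle within 6 mm of the middle between the rollers, within 0.05 rad of square. The loading arm is down on it (joint within 0.03 rad of 0) and the start button is out again (x of prism in the frame of jig between -0.005 and 0.005 m and y of prism in the frame of jig between -0.006 and 0.006 m and z of prism in the frame of jig between 0.058 and 0.0615 m and angle between the y axis of prism and the y axis of jig, either way round below 0.05 rad and linear speed of prism below 0.01 m/s and value of joint load_arm between -0.03 and 0.03 rad and value of joint start below 0.001 m); the robot touches nothing.
It fails at once if the prism is lifted (more than 13 mm above the table) (z of prism in the frame of jig above 0.075 m).
It fails at once if the prism falls off the jig (z of prism in the frame of jig below 0.045 m).
It fails at once if start is pressed while the arm is not down on the prism (value of joint start above 0.003 m and (value of joint load_arm above 0.04 rad or value of joint load_arm below -0.04 rad)).
It fails at once if the mushroom stop button is pressed (value of joint mushroom above 0.003 m).
It fails at once if the waiting prism or the dish is disturbed (distance of any of prism_2, dish from where it was at the start of the episode above 0.02 m).
It also fails if it takes over 72 s, if anything falls off the work surface, if the arm or the gripper's body presses on something with over 40 N, if the wrist force passes 120 N, or if a joint passes its speed limit or range.

## Working session

There is one attempt and no reset: what is moved stays moved. The work goes in short steps, Python scripts to look and compute and a tool call to move; the robot and the scene stay as the last step left them, time stands still between calls to the robot, and variables do not carry over. Pictures are saved under pics/ and viewed, at most 10 in all, crops included, and the job is handed in when it is done.

Besides the shell and the picture viewer there is one more tool, called after ">>>" as a command line: name --pt "numbers of a row" for each row, then --argument value for the rest. jog_arm: Moves the arm, as the interface text tells. Its arguments: {"type":"object","properties":{"moves":{"type":"array"},"hand":{"type":"number"},"newtons":{"type":"number"}},"required":["moves"]}

```bash
ls; mkdir -p pics
cat > h.py <<'E'
import numpy as np, cv2
from cell import arm
def cam(n):
    d=arm.get_image(n); d['R']=cv2.Rodrigues(np.array(d['rvec'],float))[0]; d['t']=np.array(d['tvec'],float).ravel(); return d
def cloud(d):
    z=d['z_map'].astype(float); v,u=np.indices(z.shape)
    P=np.stack([(u-d['cx'])/d['fx']*z,(v-d['cy'])/d['fy']*z,z],-1)
    W=(P-d['t'])@d['R']; W[z==0]=np.nan; return W
def ray(d,u,v,h):
    r=d['R'].T@np.array([(u-d['cx'])/d['fx'],(v-d['cy'])/d['fy'],1]); c=-d['R'].T@d['t']
    return c+r*(h-c[2])/r[2]
E
python3 - <<'E'
from h import *
s=arm.observe(); print(s)
for n in ('top','side'):
    d=cam(n); cv2.imwrite(f'pics/{n}0.png',cv2.cvtColor(d['color'],cv2.COLOR_RGB2BGR)); np.savez(f'{n}0.npz',**d)
    print(n,-d['R'].T@d['t'],d['R'][2])
E
```

```text
pics
{'clock': 0.0, 'joints': array([ 1.14938478,  0.43522721,  0.02497013,  1.57408928, -0.01161563,
        1.13401232, -0.07513441]), 'dq': array([-0.00120562, -0.00144377, -0.00015192,  0.00207005, -0.00064824,
       -0.00034677,  0.00083096]), 'joint_efforts': array([-4.00571316e-04, -6.67846298e+01,  9.85026062e-01, -3.14454961e+01,
       -6.04950730e-02,  4.27916273e-02,  2.06413902e-04]), 'position': array([ 0.19569631, -0.59304877,  0.23694533]), 'ee_rot': array([-3.10026413e+00, -4.98256873e-01,  5.95149343e-04]), 'force': array([ 0.05454939,  0.37032632, -0.89064301]), 'ft_torque': array([-0.00435869,  0.03215935,  0.00224934]), 'gripper_force': 0.0, 'width': 1.0026134560792292}
top [0.4048004  0.02674723 1.18127604] [ 0.17132002  0.00558642 -0.9851996 ]
side [0.28790351 1.02159977 0.97084355] [ 0.22882074 -0.73180518 -0.6419519 ]
```

View pics/top0.png

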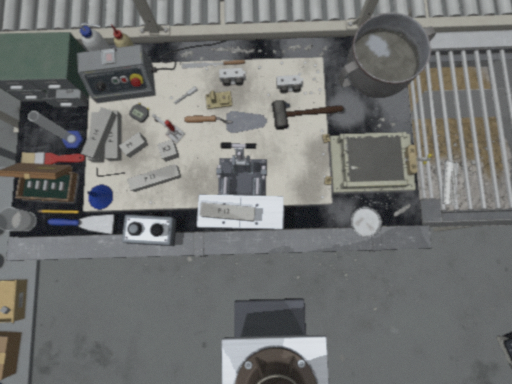

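View pics/side0.png

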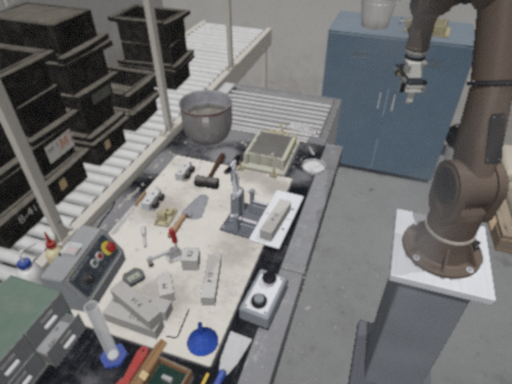

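The top view shows the jig table at (240,211) with the prism on it at about (231,211). The parked arm's handle is at (238,147), the station at (149,229), the dish at (366,221) and prism_2 at (153,178). Next I measure from the depth map.

Run:
```python
from h import *
d=dict(np.load('top0.npz')); W=cloud(d)
c=d['color']
def st(u0,u1,v0,v1): 
    p=W[v0:v1,u0:u1].reshape(-1,3); return p
p=st(190,300,185,240)
h,e=np.histogram(p[:,2],bins=np.arange(-.02,.2,.004)); print([(round(a,3),n) for a,n in zip(e,h) if n>20])
def rect(lo,hi,u0,u1,v0,v1,name):
    m=np.zeros(c.shape[:2],np.uint8); m[v0:v1,u0:u1]=((W[...,2]>lo)&(W[...,2]<hi))[v0:v1,u0:u1]*255
    n,l,s,_=cv2.connectedComponentsWithStats(m); k=1+np.argmax(s[1:,4]); q=W[l==k]
    r=cv2.minAreaRect((q[:,:2]*1000).astype(np.float32)); print(name,s[k],np.round(r[0],1),np.round(r[1],1),round(r[2],2),'zmed',np.median(q[:,2]).round(4))
rect(.09,.13,190,300,190,230,'prism')
rect(.045,.085,190,300,185,240,'table')
rect(.04,.06,115,185,205,255,'station')
rect(.06,.12,115,185,205,255,'buttons')
rect(.01,.03,345,390,200,245,'dish')
rect(.02,.06,115,190,155,200,'prism2')
h,e=np.histogram(st(120,180,205,250)[:,2],bins=np.arange(-.02,.2,.003)); print([(round(a,3),n) for a,n in zip(e,h) if n>5])
rect(.2,.26,210,260,135,165,'handle')
o=[cv2.resize(c[v0:v1,u0:u1],None,fx=6,fy=6,interpolation=cv2.INTER_CUBIC) for u0,u1,v0,v1 in [(180,300,135,235)]][0]
cv2.imwrite('pics/c1.png',o[...,::-1])
```

```text
[(np.float64(-0.008), np.int64(123)), (np.float64(-0.004), np.int64(946)), (np.float64(0.0), np.int64(837)), (np.float64(0.004), np.int64(628)), (np.float64(0.008), np.int64(142)), (np.float64(0.012), np.int64(50)), (np.float64(0.016), np.int64(197)), (np.float64(0.02), np.int64(64)), (np.float64(0.048), np.int64(35)), (np.float64(0.052), np.int64(25)), (np.float64(0.056), np.int64(30)), (np.float64(0.06), np.int64(96)), (np.float64(0.064), np.int64(931)), (np.float64(0.068), np.int64(983)), (np.float64(0.072), np.int64(79)), (np.float64(0.1), np.int64(24)), (np.float64(0.104), np.int64(384)), (np.float64(0.108), np.int64(324))]
prism [199 202  56  19 759] [527.5 126.1] [159.9  40. ] 83.12 zmed 0.1077
table [ 197  185   86   44 2195] [547.7  89.6] [258.6 134.5] 87.38 zmed 0.0679
station [ 122  215   51   30 1062] [485.5 377.2] [149.6  86.1] 85.01 zmed 0.05
buttons [150 223  13  14 148] [482.1 342.4] [39.3 37.9] 0.08 zmed 0.0786
dish [369 208  12  27  33] [ 494.5 -336.5] [82.9 27.1] 6.57 zmed 0.014
prism2 [127 164  54  27 732] [650.9 364.4] [ 41.5 160.6] 15.87 zmed 0.0452
[(np.float64
[... 380 characters left out ...]
.float64(0.031), np.int64(13)), (np.float64(0.034), np.int64(18)), (np.float64(0.037), np.int64(13)), (np.float64(0.04), np.int64(10)), (np.float64(0.043), np.int64(43)), (np.float64(0.046), np.int64(304)), (np.float64(0.049), np.int64(481)), (np.float64(0.052), np.int64(191)), (np.float64(0.055), np.int64(27)), (np.float64(0.058), np.int64(24)), (np.float64(0.061), np.int64(45)), (np.float64(0.064), np.int64(20)), (np.float64(0.067), np.int64(20)), (np.float64(0.07), np.int64(35)), (np.float64(0.073), np.int64(42)), (np.float64(0.076), np.int64(53)), (np.float64(0.079), np.int64(45)), (np.float64(0.082), np.int64(16))]
handle [220 142  37  14 265] [681.3  81.7] [95.  25.6] 85.59 zmed 0.2415
```

View pics/c1.png

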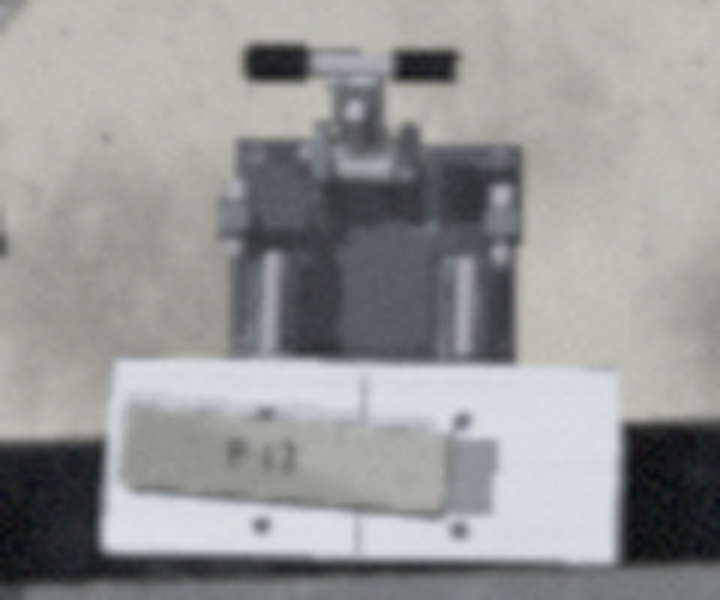

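The crop confirms the parts. The white table corners are near (115,360), (620,370), (618,560) and (103,553) in the crop. The scribed line is at x≈362, and the rollers are at x≈272 and 465. I now fit these outlines at their true heights.

```bash
cat > meas.py <<'E'
from h import *
def fit(m,d,h):
    cs=cv2.findContours(m.astype(np.uint8),cv2.RETR_EXTERNAL,cv2.CHAIN_APPROX_NONE)[0]
    q=max(cs,key=cv2.contourArea)[:,0,:]
    p=np.array([ray(d,u,v,h)[:2]*1000 for u,v in q],np.float32); return p,cv2.minAreaRect(p)
E
python3 - <<'E'
from meas import *
d=dict(np.load('top0.npz')); W=cloud(d); c=d['color'].astype(int)
# table
m=np.zeros(c.shape[:2],bool); w=(c.min(2)>185); m[190:235,190:295]=w[190:235,190:295]
p,r=fit(m,d,.068); print('table',r)
# edge line fits (robust)
R=np.deg2rad(r[2]); 
x=p-np.array(r[0])
# horizontal edges: far/near
for nm,sel in (('far',x[:,0]>40),('near',x[:,0]<-40),('L',x[:,1]>115),('Rt',x[:,1]<-115)):
    q=p[sel]; l=cv2.fitLine(q,cv2.DIST_HUBER,0,.01,.01).ravel(); print(nm,len(q),l.round(3), 'yaw of',np.degrees(np.arctan2(l[1],l[0])).round(2))
# scribe line
g=c.mean(2)
for v in (198,200,201,223,225):
    s=slice(236,246); w=np.clip(np.median(g[v,s])-g[v,s],0,None); u=(w*np.arange(236,246)).sum()/w.sum(); print(v,u.round(2),ray(d,u,v,.068)[:2].round(4))
# rollers
for (a,b,v0,v1) in ((221,232,180,190),(253,262,180,190)):
    for v in (180,184,188):
        s=np.arange(a,b); w=np.clip(g[v,a:b]-np.median(g[v,a:b])-15,0,None); u=(w*s).sum()/w.sum(); print('rol',v,u.round(2),ray(d,u,v,.066)[:2].round(4))
# buttons
q=W[210:250,120:180].reshape(-1,3); 
for lo,hi in ((.055,.06),(.06,.065),(.065,.07),(.07,.085)):
    k=q[(q[:,2]>lo)&(q[:,2]<hi)]; k=k[(k[:,1]>.3)&(k[:,1]<.45)]
    for nm,kk in (('start',k[k[:,1]>.385]),('mush',k[k[:,1]<.37])): 
        if len(kk): print(lo,nm,len(kk),np.median(kk,0).round(4),np.ptp(kk[:,:2],0).round(3))
t=q[(abs(q[:,1]-.413)<.012)&(abs(q[:,0]-.485)<.012)]; print('start z',np.percentile(t[:,2],[5,25,50,75,95]).round(4))
from scipy.spatial.transform import Rotation as Ro
print(Ro.from_rotvec(arm.observe()['ee_rot']).as_matrix().round(4))
E
```

```text
table ((531.17041015625, 87.85852813720703), (259.71295166015625, 97.67478942871094), 88.24708557128906)
far 83 [4.8000e-02 9.9900e-01 5.7772e+02 8.3208e+01] yaw of 87.27
near 92 [4.60000e-02 9.99000e-01 4.83937e+02 8.82970e+01] yaw of 87.39
L 46 [ 9.99000e-01 -4.70000e-02  5.38999e+02  2.14447e+02] yaw of -2.71
Rt 38 [ 9.94000e-01 -1.11000e-01  5.23934e+02 -3.72970e+01] yaw of -6.39
198 240.13 [0.5707 0.0878]
200 240.23 [0.5646 0.0876]
201 240.23 [0.5615 0.0877]
223 239.28 [0.4945 0.092 ]
225 239.31 [0.4885 0.092 ]
rol 180 224.7 [0.6287 0.1345]
rol 184 224.5 [0.6161 0.1352]
rol 188 224.13 [0.6037 0.1365]
rol 180 256.95 [0.6256 0.0348]
rol 184 256.89 [0.6131 0.0353]
rol 188 256.78 [0.6006 0.0361]
0.055 start 27 [0.4891 0.4041 0.058 ] [0.045 0.047]
0.055 mush 8 [0.486  0.3444 0.0556] [0.084 0.061]
0.06 start 66 [0.4858 0.4098 0.0624] [0.04  0.041]
0.065 start 29 [0.4857 0.4133 0.0687] [0.031 0.037]
0.065 mush 1 [0.4924 0.3259 0.0683] [0. 0.]
0.07 start 45 [0.4914 0.4123 0.0728] [0.024 0.022]
0.07 mush 146 [0.4807 0.3408 0.0786] [0.039 0.038]
start z [0.0594 0.0668 0.0705 0.073  0.0746]
[[ 9.496e-01  3.133e-01 -6.000e-04]
 [ 3.133e-01 -9.496e-01  1.300e-03]
 [-1.000e-04 -1.400e-03 -1.000e+00]]
```

```bash
cat > go.py <<'E'
from h import *
from scipy.spatial.transform import Rotation as Ro
J0=np.array([.6107,.0861]); JY=np.deg2rad(-2.65)
def jig(x,y,z): # m in jig frame -> world
    c,s=np.cos(JY),np.sin(JY); return np.array([J0[0]+c*x-s*y,J0[1]+s*x+c*y,z+.006])
def need(p,head=None):
    s=arm.observe(); R=Ro.from_rotvec(s['ee_rot']).as_matrix(); d=R.T@(np.array(p)-s['position'])
    h0=np.degrees(np.arctan2(R[1,0],R[0,0])); sp=0 if head is None else -np.deg2rad((head-h0+180)%360-180)
    print('clock',s['clock'],'pos',s['position'].round(4),'head',h0.round(2),'tool shift',d.round(4),'spin',round(sp,4),'F',s['force'].round(1),'q',s['joints'].round(2))
E
python3 -c "
from go import *
need([.5275,.126,.2],83.1)"
```

```text
clock 0.1 pos [ 0.1957 -0.5931  0.237 ] head 18.26 tool shift [ 0.5404 -0.5789  0.0378] spin -1.1317 F [-1.   0.3 -0.3] q [ 1.15  0.44  0.02  1.57 -0.01  1.13 -0.08]
```

>>> jog_arm --pt "0.54 -0.579 0.0 -1.132" --pt "0.54 -0.579 0.0 -1.132" --pt "0.54 -0.579 0.0 -1.132" --pt "0.54 -0.579 0.0 -1.132" --pt "0.54 -0.579 0.0 -1.132" --pt "0.54 -0.579 0.0 -1.132" --pt "0.54 -0.579 0.0 -1.132" --pt "0.54 -0.579 0.0 -1.132" --pt "0.54 -0.579 0.0 -1.132" --pt "0.54 -0.579 0.0 -1.132" --pt "0.54 -0.579 0.0 -1.132" --pt "0.54 -0.579 0.0 -1.132" --pt "0.54 -0.579 0.038 -1.132" --pt "0.54 -0.579 0.038 -1.132" --pt "0.54 -0.579 0.038 -1.132" --pt "0.54 -0.579 0.038 -1.132" --pt "0.54 -0.579 0.038 -1.132" --pt "0.54 -0.579 0.038 -1.132" --hand 0.065

```text
clock: 2.35
position: [0.5274, 0.1248, 0.2003]
ee_rot: [2.351, 2.082, 0.001]
force: [-0.1, 0.2, -0.3]
width: 0.713
gripper_force: 0.0
```

```bash
python3 -c "
from go import *
need([.5275,.126,.09],83.1)
d=cam('wrist'); cv2.imwrite('pics/w1.png',d['color'][...,::-1])"
```

```text
clock 2.35 pos [0.5274 0.1248 0.2003] head 83.06 tool shift [ 0.0012 -0.0002  0.1103] spin -0.0008 F [-0.1  0.2 -0.3] q [ 0.11  0.4  -0.59  1.79  0.26  1.03 -0.7 ]
```

View pics/w1.png

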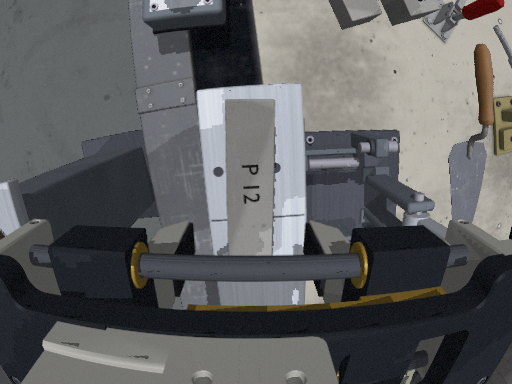

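The wrist view shows prism "P 12" between the fingers, spanning about (225–275, 98–250) and parallel to the jaws. I descend and grip.

>>> jog_arm --pt "0.001 0 0.05 0" --pt "0.001 0 0.095 0" --pt "0.001 0 0.11 0" --pt "0.001 0 0.11 0" --pt "0.001 0 0.11 0"

```text
clock: 3.02
position: [0.5285, 0.127, 0.0913]
ee_rot: [2.35, 2.083, 0.004]
force: [0.5, 0.3, 1.2]
width: 0.711
gripper_force: 0.0
```

>>> jog_arm --pt "0 0 0 0" --pt "0 0 0 0" --pt "0 0 0 0" --pt "0 0 0 0" --pt "0 0 0 0" --pt "0 0 0 0" --hand 0.03 --newtons 15

```text
clock: 3.78
position: [0.5279, 0.1265, 0.0902]
ee_rot: [2.35, 2.083, 0.001]
force: [0.8, -1.9, 5.5]
width: 0.429
gripper_force: 15.0
```

```bash
python3 -c "
from go import *
p=jig(-.078,0,0); p[2]=arm.observe()['position'][2]; print(p)
need(p,90-2.65)"
```

```text
[0.53278341 0.08970631 0.09018098]
clock 3.775 pos [0.5279 0.1265 0.0902] head 83.11 tool shift [-0.036   0.0093  0.    ] spin -0.074 F [ 0.8 -1.9  5.5] q [ 0.06  0.54 -0.54  1.9   0.37  0.8  -0.8 ]
```

>>> jog_arm --pt "-0.009 0.002 0 -0.018" --pt "-0.018 0.005 0 -0.037" --pt "-0.027 0.007 0 -0.055" --pt "-0.036 0.009 0 -0.074" --pt "-0.036 0.009 0 -0.074" --pt "-0.036 0.009 0 -0.074"

```text
clock: 4.53
position: [0.5323, 0.0902, 0.0902]
ee_rot: [2.271, 2.171, 0.002]
force: [-0.6, 1.8, 6.5]
width: 0.432
gripper_force: 15.0
```

>>> jog_arm --pt "0 0 0 0" --pt "0 0 0 0" --pt "0 0 0 0" --pt "0 0 -0.05 0" --pt "0 0 -0.11 0" --pt "0 0 -0.15 0" --pt "-0.15 -0.05 -0.15 0" --pt "-0.15 -0.05 -0.15 0" --pt "-0.15 -0.05 -0.15 0" --pt "-0.15 -0.05 -0.15 0" --hand 0.065

```text
clock: 5.78
position: [0.474, -0.0609, 0.2395]
ee_rot: [2.277, 2.164, -0.003]
force: [1.4, 0.4, 0.4]
width: 0.706
gripper_force: 0.0
```

```bash
cat > look.py <<'E'
from meas import *
import sys
d=cam('top'); W=cloud(d); c=d['color']
m=(W[...,2]>.09)&(W[...,2]<.125); m[:160]=0;m[230:]=0;m[:,:190]=0;m[:,300:]=0
n,l,s,_=cv2.connectedComponentsWithStats(m.astype(np.uint8)); k=1+np.argmax(s[1:,4]); q=W[l==k]
r=cv2.minAreaRect((q[:,:2]*1000).astype(np.float32)); print('prism depth',s[k],np.round(r[0],1),np.round(r[1],1),round(r[2],2),'z',np.median(q[:,2]))
v,u=np.nonzero(l==k); C=[ray(d,a,b,.108)[:2]*1000 for a,b in zip(u,v)]; r=cv2.minAreaRect(np.array(C,np.float32)); print('prism ray',np.round(r[0],1),np.round(r[1],1),round(r[2],2))
from go import *
for P in (np.array(r[0])/1000,):
    e=P-J0; print('jig xy',(np.array([np.cos(JY)*e[0]+np.sin(JY)*e[1],-np.sin(JY)*e[0]+np.cos(JY)*e[1]])*1000).round(1))
o=cv2.resize(c[150:235,180:300],None,fx=6,fy=6,interpolation=cv2.INTER_CUBIC); cv2.imwrite(sys.argv[1],o[...,::-1])
E
python3 look.py pics/t2.png; python3 -c "
from go import *
need([0,0,0])"
```

```text
prism depth [212 203  55  14 766] [531.1  90. ] [159.2  39.4] 88.33 z 0.1079465895555583
prism ray [530.9  89.9] [158.9  38.3] 88.26
jig xy [-79.9   0.1]
clock 5.825 pos [ 0.4748 -0.0588  0.2397] head 87.21 tool shift [ 0.0358 -0.4771  0.2397] spin 0 F [-0.5  0.8  0. ] q [ 0.52  0.26 -0.61  1.88  0.17  1.06 -0.21]
```

View pics/t2.png

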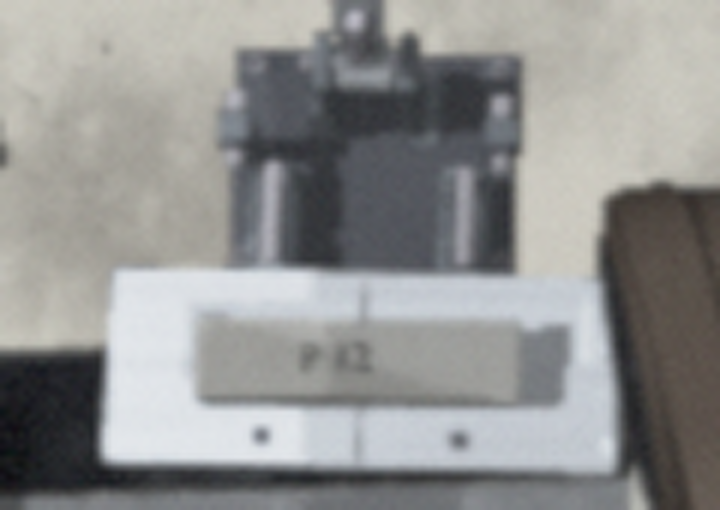

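The prism sits centred on the scribe line, spanning about (197–520, 318–402) in the crop and parallel to the table. Next I turn the jaws across and come down in front of it.

```bash
python3 -c "
from go import *
need(jig(-.125,0,.194),177.35)"
```

```text
clock 5.825 pos [ 0.4748 -0.0588  0.2397] head 87.21 tool shift [0.1511 0.0037 0.0397] spin -1.5732 F [-0.5  0.8  0. ] q [ 0.52  0.26 -0.61  1.88  0.17  1.06 -0.21]
```

>>> jog_arm --pt "0.05 0 0 -0.18" --pt "0.1 0.002 0 -0.36" --pt "0.151 0.004 0 -0.54" --pt "0.151 0.004 0 -0.72" --pt "0.151 0.004 0 -0.9" --pt "0.151 0.004 0.02 -1.08" --pt "0.151 0.004 0.04 -1.26" --pt "0.151 0.004 0.04 -1.44" --pt "0.151 0.004 0.04 -1.573" --pt "0.151 0.004 0.04 -1.573" --pt "0.151 0.004 0.04 -1.573" --pt "0.151 0.004 0.04 -1.573" --hand 0.09

```text
clock: 7.32
position: [0.4861, 0.0932, 0.1998]
ee_rot: [0.071, 3.141, -0.0]
force: [-0.3, 0.0, 0.6]
width: 0.982
gripper_force: 0.0
```

```bash
python3 -c "
from go import *
need(jig(-.125,0,.081),177.35)"
```

```text
clock 7.325 pos [0.4861 0.0932 0.1998] head 177.42 tool shift [ 0.0002 -0.0013  0.1128] spin 0.0011 F [-0.3  0.   0.6] q [ 0.45  0.44 -0.99  1.88  0.42  1.05  0.82]
```

>>> jog_arm --pt "0 -0.001 0.05 0" --pt "0 -0.001 0.1 0" --pt "0 -0.001 0.113 0" --pt "0 -0.001 0.113 0" --pt "0 -0.001 0.113 0"

```text
clock: 7.95
position: [0.4872, 0.0924, 0.0884]
ee_rot: [0.069, 3.138, 0.001]
force: [0.5, -0.5, -0.1]
width: 0.979
gripper_force: 0.0
```

>>> jog_arm --pt "-0.008 0 0 0" --pt "-0.014 0 0 0" --pt "-0.019 0 0 0" --pt "-0.024 0 0 0" --pt "-0.029 0 0 0" --pt "-0.034 0 0 0" --pt "-0.039 0 0 0" --pt "-0.044 0 0 0" --pt "-0.049 0 0 0" --pt "-0.054 0 0 0" --pt "-0.059 0 0 0" --pt "-0.064 0 0 0" --pt "-0.069 0 0 0" --pt "-0.073 0 0 0" --pt "-0.077 0 0 0" --pt "-0.08 0 0 0" --pt "-0.083 0 0 0" --pt "-0.085 0 0 0" --pt "-0.085 0 0 0"

```text
clock: 10.32
position: [0.5713, 0.088, 0.0867]
ee_rot: [0.069, 3.141, -0.0]
force: [-0.9, -1.0, -1.4]
width: 0.983
gripper_force: 0.7
```

```bash
python3 -c "
from go import *
need(jig(-.0295,0,.081),177.35)"; python3 look.py pics/t3.png
```

```text
clock 10.325 pos [0.5713 0.088  0.0867] head 177.47 tool shift [-0.01   -0.0001 -0.0003] spin 0.0022 F [-0.9 -1.  -1.4] q [ 0.31  0.68 -0.83  1.8   0.61  0.94  0.74]Traceback (most recent call last):
  File "look.py", line 5, in <module>
    n,l,s,_=cv2.connectedComponentsWithStats(m.astype(np.uint8)); k=1+np.argmax(s[1:,4]); q=W[l==k]
                                                                      ~~~~~~~~~^^^^^^^^^
    return _wrapfunc(a, 'argmax', axis=axis, out=out, **kwds)
    return bound(*args, **kwds)
ValueError: attempt to get argmax of an empty sequence
```

>>> jog_arm --pt "-0.002 0 0 0" --pt "-0.004 0 0 0" --pt "-0.006 0 0 0" --pt "-0.008 0 0 0" --pt "-0.009 0 0 0" --pt "-0.009 0 0 0"

```text
clock: 11.12
position: [0.58, 0.0877, 0.0867]
ee_rot: [0.069, 3.141, 0.0]
force: [-2.4, 0.3, -1.6]
width: 0.986
gripper_force: 1.1
```

>>> jog_arm --pt "-0.001 0 0 0" --pt "-0.002 0 0 0" --pt "-0.002 0 0 0"

```text
clock: 11.5
position: [0.5807, 0.0877, 0.0863]
ee_rot: [-0.069, -3.138, 0.0]
force: [-6.0, 0.7, -1.8]
width: 0.979
gripper_force: 3.1
```

>>> jog_arm --pt "-0.001 0 0 0" --pt "-0.002 0 0 0" --pt "-0.002 0 0 0"

```text
clock: 11.88
position: [0.5808, 0.0877, 0.0858]
ee_rot: [-0.068, -3.135, 0.002]
force: [-13.3, 0.3, 1.4]
width: 0.979
gripper_force: 6.2
```

The prism is firm against the stops (13 N with no movement). I back off, lift and check.

>>> jog_arm --pt "0.01 0 0 0" --pt "0.035 0 0 0" --pt "0.035 0 -0.05 0" --pt "0.035 0 -0.1 0" --pt "0.035 0.06 -0.15 0" --pt "0.035 0.12 -0.2 0" --pt "0.035 0.17 -0.2 0" --pt "0.035 0.17 -0.2 0" --pt "0.035 0.17 -0.2 0"

```text
clock: 13.0
position: [0.5565, 0.2598, 0.287]
ee_rot: [0.066, 3.14, 0.001]
force: [-0.3, -0.2, -0.7]
width: 0.98
gripper_force: 0.0
```

```bash
python3 look.py pics/t4.png; python3 -c "
from go import *
need([0,0,0])"
```

```text
prism depth [213 177  54  14 749] [609.5  87.1] [158.8  39.9] 87.8 z 0.10574230515948363
prism ray [608.4  86.9] [157.9  39.3] 88.22
jig xy [-2.4  0.7]
clock 13.05 pos [0.5568 0.258  0.2864] head 177.47 tool shift [ 0.545  -0.282   0.2863] spin 0 F [0.8 0.4 0. ] q [ 0.07  0.54 -0.93  1.48  0.44  1.34  0.63]
```

View pics/t4.png

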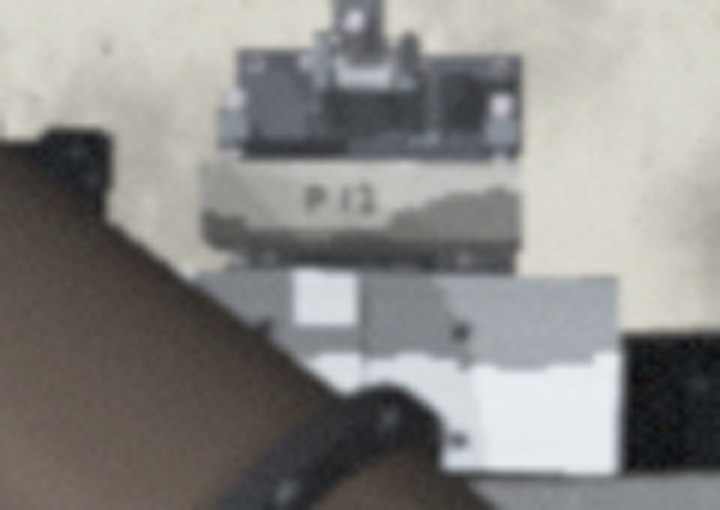

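The prism is down on the rollers (its top fell 2 mm), centred to about 1 mm and square, with its ends at crop x≈203 and 520. Now I measure the handle.

Run:
```python
from go import *
d=dict(np.load('top0.npz')); W=cloud(d); c=d['color'].astype(int)
m=np.zeros(c.shape[:2],bool); m[138:152,216:262]=1
m&=(W[...,2]>.21)&(c.max(2)<90); q=W[m]
for s in (q[q[:,1]>.082],q[q[:,1]<.082]): print(len(s),np.median(s,0).round(4),np.percentile(s,[5,95],0).round(3))
need(jig(.113,0,.300-.006),177.35)
```

```text
50 [0.687  0.114  0.2426] [[0.682 0.102 0.24 ]
 [0.693 0.126 0.247]]
40 [0.6833 0.0479 0.2438] [[0.68  0.036 0.24 ]
 [0.688 0.06  0.247]]
clock 13.05 pos [0.5568 0.258  0.2864] head 177.47 tool shift [-0.1744 -0.1696 -0.0134] spin 0.0021 F [0.8 0.4 0. ] q [ 0.07  0.54 -0.93  1.48  0.44  1.34  0.63]
```

>>> jog_arm --pt "0 0 -0.013 0" --pt "-0.05 -0.02 -0.014 0" --pt "-0.1 -0.06 -0.014 0" --pt "-0.15 -0.12 -0.014 0" --pt "-0.174 -0.17 -0.014 0" --pt "-0.174 -0.17 -0.014 0" --pt "-0.174 -0.17 -0.014 0" --pt "-0.174 -0.17 -0.014 0" --hand 0.05

```text
clock: 14.05
position: [0.722, 0.0828, 0.3013]
ee_rot: [-0.066, -3.141, -0.001]
force: [-0.7, 0.3, -0.3]
width: 0.546
gripper_force: 0.0
```

```bash
python3 -c "
from go import *
need(jig(.113,0,.225),177.35)
d=cam('wrist'); cv2.imwrite('pics/w2.png',d['color'][...,::-1])"
```

```text
clock 14.05 pos [0.722  0.0828 0.3013] head 177.59 tool shift [-0.0017 -0.0019  0.0703] spin 0.0042 F [-0.7  0.3 -0.3] q [ 0.23  0.71 -0.87  1.13  0.52  1.51  1.  ]
```

View pics/w2.png

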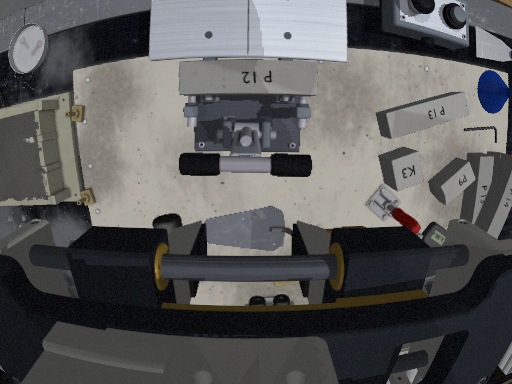

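The wrist view shows the handle across (180–312, 164), between the fingers' lines and clear of the fingertips at about y=225–240. I go down behind it and pull.

>>> jog_arm --pt "-0.002 -0.001 0.03 0" --pt "-0.002 -0.001 0.06 0" --pt "-0.002 -0.001 0.07 0" --pt "-0.002 -0.001 0.07 0" --pt "0.008 -0.001 0.07 0" --pt "0.014 -0.001 0.07 0" --pt "0.02 -0.001 0.07 0" --pt "0.026 -0.001 0.07 0" --pt "0.032 -0.001 0.07 0" --pt "0.038 -0.001 0.07 0" --pt "0.044 -0.001 0.07 0" --pt "0.05 -0.001 0.071 0" --pt "0.056 -0.001 0.073 0" --pt "0.062 -0.001 0.075 0" --pt "0.068 -0.001 0.077 0" --pt "0.074 -0.001 0.079 0" --pt "0.08 -0.001 0.081 0" --pt "0.084 -0.001 0.083 0" --pt "0.084 -0.001 0.083 0"

```text
clock: 16.48
position: [0.6385, 0.084, 0.2176]
ee_rot: [-0.069, -3.141, 0.0]
force: [-0.1, 0.0, 0.6]
width: 0.547
gripper_force: 0.0
```

```bash
cat > side.py <<'E'
from go import *
d=cam('side'); W=cloud(d); q=W.reshape(-1,3); e=q[:,:2]-J0; c,s=np.cos(JY),np.sin(JY)
X=c*e[:,0]+s*e[:,1]; Y=-s*e[:,0]+c*e[:,1]; Z=q[:,2]-.006
m=(X>-.075)&(X<.12)&(abs(Y)<.05)&(Z>.108)&(Z<.26)
P=np.c_[X,Y,Z][m]; P=P[np.argsort(P[:,0])]
print(len(P)); print((P[::max(1,len(P)//15)]*1000).round(0).astype(int).tolist())
import sys; o=cv2.resize(d['color'][140:270,190:340],None,fx=5,fy=4.6*5/5,interpolation=cv2.INTER_CUBIC); cv2.imwrite(sys.argv[1],o[...,::-1])
need([0,0,0])
E
python3 side.py pics/s1.png
```

```text
384
[[-11, -42, 211], [-8, 12, 213], [-6, 39, 216], [-2, 47, 206], [1, 39, 218], [14, -37, 220], [16, 10, 197], [20, 39, 217], [25, 7, 147], [30, 11, 161], [37, 11, 151], [47, 13, 149], [52, 9, 145], [59, 10, 131], [66, 11, 129], [74, 18, 124]]
clock 16.525 pos [0.6388 0.084  0.2177] head 177.48 tool shift [ 0.6345 -0.1119  0.2177] spin 0 F [ 0.3  0.1 -0.8] q [ 0.33  0.64 -0.9   1.5   0.52  1.25  0.89]
```

View pics/s1.png

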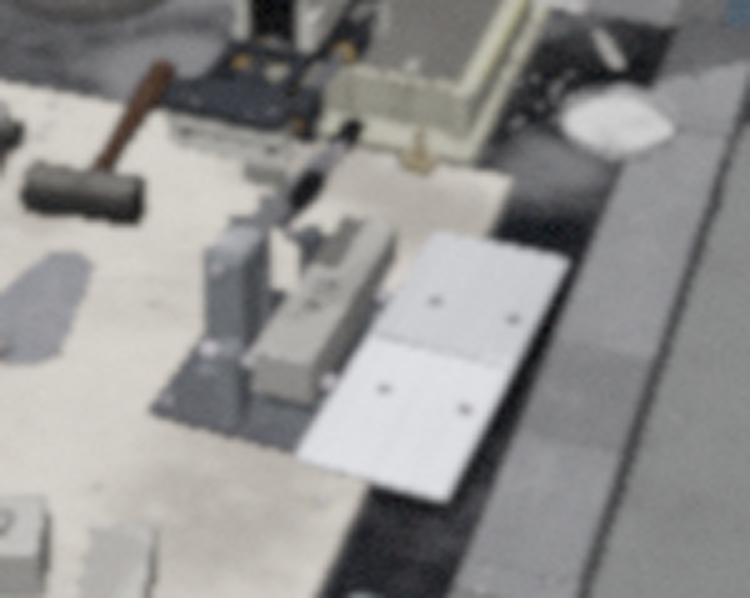

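The side view shows the arm tilted forward at about 0.93 rad (handle near crop (310,185)) and already sinking. I lift clear and move over to the station while it settles.

```bash
python3 -c "
from go import *
need([.4888,.446,.14],177.4)"
```

```text
clock 16.525 pos [0.6388 0.084  0.2177] head 177.48 tool shift [0.1658 0.3551 0.0776] spin 0.0015 F [ 0.3  0.1 -0.8] q [ 0.33  0.64 -0.9   1.5   0.52  1.25  0.89]
```

>>> jog_arm --pt "0 0 -0.04 0" --pt "0 0 -0.08 0" --pt "0.04 0.05 -0.08 0" --pt "0.08 0.1 -0.08 0" --pt "0.11 0.15 -0.08 0" --pt "0.14 0.2 -0.08 0" --pt "0.16 0.25 -0.08 0" --pt "0.166 0.3 -0.06 0" --pt "0.166 0.355 -0.02 0" --pt "0.166 0.355 0.03 0" --pt "0.166 0.355 0.077 0" --pt "0.166 0.355 0.077 0" --pt "0.166 0.355 0.077 0"

```text
clock: 18.15
position: [0.4891, 0.447, 0.1428]
ee_rot: [0.069, 3.14, 0.003]
force: [0.7, -0.3, 0.9]
width: 0.545
gripper_force: 0.0
```

```bash
python3 side.py pics/s2.png
python3 - <<'E'
from go import *
need([.4888,.446,.094],177.4)
d=cam('wrist'); cv2.imwrite('pics/w3.png',d['color'][...,::-1])
E
```

```text
10
[[68, 33, 117], [70, 27, 120], [71, 27, 115], [73, 21, 118], [74, 27, 123], [74, 19, 121], [74, 27, 110], [75, 23, 123], [76, 24, 111], [76, 22, 114]]
clock 18.2 pos [0.4893 0.4473 0.1434] head 177.46 tool shift [ 0.4694 -0.4689  0.1411] spin 0 F [ 0.9  0.5 -0.1] q [-0.31  0.73 -0.86  1.53  0.59  1.15  0.24]
clock 18.2 pos [0.4893 0.4473 0.1434] head 177.46 tool shift [ 0.0006 -0.0014  0.0494] spin 0.0011 F [ 0.9  0.5 -0.1] q [-0.31  0.73 -0.86  1.53  0.59  1.15  0.24]
```

View pics/w3.png

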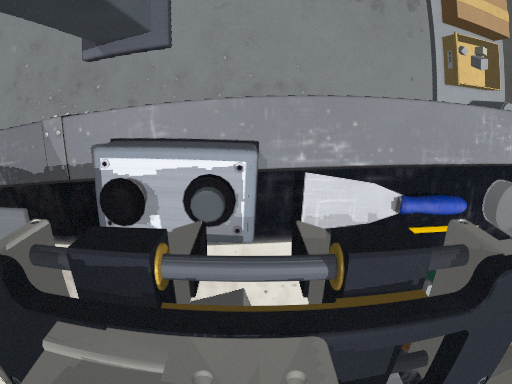

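The wrist view shows the start button at (210,200) and the mushroom at (124,200), with the left finger beside the start button. I check the button position from this view and the loading arm from the top camera.

```bash
cat > chk.py <<'E'
from go import *
d=cam('wrist'); 
for u,v,h in ((209,201,.073),(124,201,.08)):
    a=np.array([(u-d['cx']),(v-d['cy'])]); r=np.hypot(*a); th=r/d['fx']; k=np.r_[a/r*np.sin(th),np.cos(th)]
    k=d['R'].T@k; c=-d['R'].T@d['t']; print('wrist pt',(c+k*(h-c[2])/k[2]).round(4))
d=cam('top'); W=cloud(d); c=d['color'].astype(int)
q=W.reshape(-1,3); e=q[:,:2]-J0; C,s=np.cos(JY),np.sin(JY)
X=C*e[:,0]+s*e[:,1]; Y=-s*e[:,0]+C*e[:,1]; Z=q[:,2]-.006
for nm,m in (('handle',(X>-.075)&(X<-.025)&(abs(abs(Y)-.036)<.01)&(Z>.085)&(Z<.26)),('armbody',(X>-.04)&(X<.045)&(abs(Y)<.009)&(Z>.105)&(Z<.26)),('prism',(abs(X)<.014)&(abs(Y)>.03)&(abs(Y)<.07)&(Z>.08)&(Z<.11))):
    p=np.c_[X,Y,Z][m]; print(nm,len(p),(np.median(p,0)*1000).round(1) if len(p) else '', np.polyfit(p[:,0],p[:,2],1).round(3) if len(p)>5 else '')
need([.4888,.446,.094],177.4)
E
python3 chk.py
```

```text
wrist pt [0.4847 0.417  0.073 ]
wrist pt [0.4798 0.3492 0.08  ]
handle 76 [-51.2  28.  121.9] [0.093 0.127]
armbody 173 [  0.6  -0.2 125.2] [0.005 0.125]
prism 253 [ 0.2 31.2 99.9] [-0.017  0.1  ]
clock 18.35 pos [0.4893 0.4468 0.143 ] head 177.46 tool shift [ 0.0006 -0.001   0.0489] spin 0.0011 F [-0.1 -0.6 -0.2] q [-0.31  0.73 -0.86  1.53  0.59  1.14  0.24]
```

The loading arm is level and resting on the prism (slope 0.005). Now I press start slowly.

>>> jog_arm --pt "0.002 0 0.03 0" --pt "0.002 0 0.05 0" --pt "0.002 0 0.055 0" --pt "0.002 0 0.055 0" --pt "0.002 0 0.058 0" --pt "0.002 0 0.061 0" --pt "0.002 0 0.061 0"

```text
clock: 19.23
position: [0.4869, 0.4468, 0.0802]
ee_rot: [0.069, 3.14, 0.002]
force: [-0.4, 2.1, 2.7]
width: 0.548
gripper_force: 1.6
```

>>> jog_arm --pt "0 0 0.002 0" --pt "0 0 0.003 0" --pt "0 0 0.003 0"

```text
clock: 19.6
position: [0.4869, 0.4468, 0.0774]
ee_rot: [0.069, 3.14, 0.002]
force: [-0.3, 1.1, 6.4]
width: 0.545
gripper_force: 3.2
```

>>> jog_arm --pt "0 0 0.001 0" --pt "0 0 0.002 0" --pt "0 0 0.002 0"

```text
clock: 19.98
position: [0.487, 0.4469, 0.077]
ee_rot: [0.069, 3.139, 0.002]
force: [-2.8, -2.2, 20.8]
width: 0.542
gripper_force: 9.9
```

The button bottomed at 21 N after about 6 mm of travel. I release and back away.

>>> jog_arm --pt "0 0 -0.01 0" --pt "0 0 -0.05 0" --pt "0 0 -0.1 0" --pt "0 0 -0.15 0" --pt "0 0 -0.15 0" --pt "0 0 -0.15 0"

```text
clock: 20.72
position: [0.4864, 0.4453, 0.2238]
ee_rot: [-0.069, -3.14, 0.003]
force: [0.5, -0.2, 0.2]
width: 0.543
gripper_force: 0.0
```

```bash
python3 chk.py
python3 - <<'E'
from go import *
d=cam('top');W=cloud(d);q=W[205:255,115:185].reshape(-1,3);t=q[(abs(q[:,1]-.413)<.01)&(abs(q[:,0]-.487)<.01)];print(len(t),np.median(t[:,2]))
E
python3 look.py pics/t9.png
```

```text
wrist pt [0.507  0.4022 0.073 ]
wrist pt [0.5012 0.3079 0.08  ]
handle 77 [-51.1  28.1 122.4] [0.068 0.125]
armbody 177 [ 4.00e-01 -1.00e-01  1.25e+02] [0.005 0.125]
prism 248 [ 0.1  0.5 99.8] [0.019 0.1  ]
clock 20.825 pos [0.4863 0.4451 0.2229] head 177.48 tool shift [-0.0027  0.0013  0.1289] spin 0.0015 F [ 0.2 -0.2  0.2] q [-0.3   0.66 -0.89  1.44  0.52  1.29  0.29]
0 nan
prism depth [244 177  23  14 321] [607.9  40.7] [66.  40.3] 87.36 z 0.10581311364474666
prism ray [607.   40.7] [65.5 39.3] 88.22
jig xy [ -1.6 -45.5]
  return _methods._mean(a, axis=axis, dtype=dtype,
  ret = ret.dtype.type(ret / rcount)
```

```bash
python3 -c "
from cell import arm
print(arm.sign_off())"
```

```text
the job is handed in; nothing more can be done
None
```

The job is handed in: the prism is seated square against both stops and centred to about 1 mm, the loading arm is down level on it, and the start button was pressed to its end stop and released. I could not see the button come back out because the robot blocked the top camera, and no verdict came back from the hand-in.

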